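Level a spice shelf on its sprung screw foot

ROBOT

A 6-joint arm with a two-finger parallel gripper is mounted at the origin on a cart in front of the work surface, level with it; the furniture and walls round the work are solid. World frame = base frame: x ahead of the robot, y to its left, z up, the work surface at z = 0. Lengths are in m, angles in degrees, forces in N, time in s.
With the tool pointing down it reaches from about 0.375 to 0.9 m from the base axis. Payload 3.1 kg.
Tool frame: the origin (TCP) lies between the finger pads; the fingertips stand 11 mm ahead of it and the grasp point (between the pads) lies 8 mm behind it; z points along the fingers, y is the line along which they close (so a half turn about z gives the same grasp; the last joint's range is limited). The gripper opens to 87 mm and grips with 3 to 60 N. Pads are 19 mm wide; open, the fingers measure 117 mm over their backs; the gripper's body (75 mm by 190 mm) begins 51 mm behind the grasp point.
Start: joints at [-87.405, 30.224, 82.088, -0, 67.689, -10.227], TCP at [0.139, -0.609, 0.234] pointing down, gripper open.
Joint ranges: [-176.69, 176.69], [-43.24, 126.21], [12.49, 139.97], [-82, 262], [0, 151.66], [-163.58, 163.58]. Speed limits (degrees/s): [159.86, 159.86, 180, 180, 180, 180].

INTERFACE

Orientations are given as a 3x3 rotation matrix whose columns are the frame's x, y, z axes.
In Python, from rig import bot, viewer, workorder, nets gives the robot as it stands. The module is installed in compiled form; this text tells all that it offers.
- The arm moves only by the tool move_arm, never from a script. Its argument "increments" is a list of rows, each a list of 7 numbers: the shift along the tool's x, y, z normalised to -1 to 1, where 1 is 0.3 m, then the turn, a rotation vector about the tool's x, y, z normalised to -1 to 1, where 1 is pi rad, then the opening, from 0 (shut) to 1 (fully open). In form: [[tx, ty, tz, wx, wy, wz, grip], ...]. A call has 1 to 10 rows; each row is the pose to reach, as a shift and turn from the pose commanded when the call began, along the tool's axes at that moment, turning the shorter way round; what a row does not reach only later rows make up. A row lasts 1/12 s, in which the tool goes at most 41.7 mm and 7.16 degrees, less where a joint would pass 70% of its speed; a pose out of reach is approached as far as the arm can. A call with a number of a shift or a turn outside -1 to 1 is refused whole. A call with a gripper value outside its range is refused whole. The fingers move at their own pace and stop on an object; the grip force is fixed at half the most. Time passes only in rows, so rows that repeat a pose let the fingers close. It gives the time, the measured TCP pose, the force, the opening and the grip force at its end, in the units of the state.
- bot.read_state(): the state, without advancing time (a new reading comes with each control period).
- viewer.capture(name): name is "scene" or "top" or "wrist"; returns a dict with "image" (420x560x3 uint8, blue, green, red), "K" (3x3 intrinsics, pixels), "eye" and "orientation" of the camera in the world. Camera axes: x right, y up, looking along -z (the intrinsics and any distortion apply to the point x, -y, -z); pixel columns grow to the right and rows downward; lengths in m; the calibration is good to about 2 mm. The wrist camera is an equidistant fisheye: a pixel r from the principal point sees the ray r / f radians off the axis. A picture is of the moment at which its call begins. There is no depth.
- workorder.hand_in(): hands the job in; it is judged then, once.
Trained networks look in the newest picture that a camera, given by its name, has taken for a name from the list of things; names that differ only in an ending like _2 or _b are one class to them, and where a whole thing is asked for, a point or a joint stands for the part that bears it (a point fixed in the world has none). Each returns a list of dicts, best first, with "conf" (0 to 1); they miss things now and then, are a little off and sometimes report something else, mostly with a low value. They report only what shows in the picture. A call takes as long as a camera call. They do not tell look-alikes from the thing itself.
- nets.find_in(camera, thing): "location" ([column, row] in pixels, amid what is visible of it).
The state is a dict: "time_s": time; "joint_positions": joint angles; "qvel": joint speeds; "tau": joint torques, N m; "position": TCP position; "tcp_rot": TCP orientation; "force": force on the tool from outside, world axes, zero at the start; "moment": the same for the moment, N m; "opening": opening from 0.0 (shut) to 1.0 (fully open); "grasp_force": force on a finger pad.
Only numpy, scipy, OpenCV 4.12 (cv2) and the standard library are available. Lean on these libraries where they do the work, as an engineer would, in place of code of your own. Each camera call takes 0.05 s, during which the arm holds its last target. There are 200 camera calls.

TASK

Level the little spice shelf as it will stand when it is loaded: set the saddle spirit level astride the shelf's front rail and let go of it, then grip the black knob over the single leg, press it down until the sprung foot is fully compressed, and turn it until the bubble rests midway between the two lines. Finish while still gripping the knob and pressing it fully down with the bubble centred; leave the level sitting on the rail, and do not disturb the other things on the worktop.

Things in the scene. Friction and masses are not known exactly. Their poses are not given: they have to be found in the camera images.
- level_mid (a point): middle (22.5 mm over the underside) of the loose aluminium saddle spirit level, 0.25 kg, standing vial up: 130 mm long (y), 27 wide (x), 45 high (z), lower edges splayed to 30. Open channel below along its length, 19 mm wide, mouth 25, 24 deep. Grip across the width in the upper half; clear vial on top between solid end blocks 29 mm long. Either way round fits the rail
- bubble (a joint): bubble's position along the vial, m, from midway between the two black lines, positive to the level's +y; stops at +-0.016. White bubble about 15 mm long, lines 21 mm apart. It floats to the high end, 1.3 mm per 0.001 rad of slope, and settles in 1 s
- rail_mid (a point): middle of the top face of the shelf's square front rail, 12x12 mm, 275 long along y, about 140 mm over the worktop, 28 clear below it, on 10 mm posts 125 mm either side. x points to the shelf's back, y to its left end (two plain legs), -y to the end with one screw leg and the knob. Seated level: channel roof on this face (its middle 1.5 mm below it), its y along the rail
- knob_grip (a point): centre of the round fluted black knob, 38 mm across, 28 high, upright axis, atop the single screw leg at the shelf's right end, 40 mm behind the rail's line, 200 mm right of its middle, 48 mm over the board. Turns with 0.1 N m and stays where it is left. Clockwise from above lifts this end; 1 rad shifts the bubble 5 mm towards the knob's end
- foot (a point): the sprung rubber foot under the knob, on the worktop, 42 mm across; screw lead 8 mm a turn, 330 mm from the other two legs. At the start it is screwed in too far: once compressed, this end is low, and 1.2 to 2.6 rad clockwise are needed (stops lie beyond)
- sink (a joint): sink of the knob's end on the sprung foot, rad: 0 unloaded, 0.0135 foot compressed to its stop (4.5 mm down at the knob). Pressing the knob takes about 4 N at first, 8 N at the stop; released, the end rises again, so the bubble shows the loaded slope only while the knob is pressed home
- bean_tin: standing food tin, 75 mm across, 110 mm high; bystander, origin at the centre of its underside; leave it where it is
- notepad: notepad lying flat, 148x109x13 mm; bystander, origin at the centre of its underside; leave it where it is
- tape: roll of brown tape lying flat, 92 mm across, 48 mm high; bystander, origin at the centre of its underside; leave it where it is
- mug_teal: teal stoneware mug, 82 mm across, 117 with its handle, 90 mm high; bystander, origin at the centre of its underside; leave it where it is
- tea_box: tea carton, 69x122x78 mm; bystander, origin at the centre of its underside; leave it where it is
- jam_jar: jam jar, 67 mm across, 86 mm high; bystander, origin at the centre of its underside; leave it where it is
- spice_1: spice jar, 45 mm across, 106 mm high; bystander, origin at the centre of its underside; leave it where it is
- spice_5: spice jar, 44 mm across, 100 mm high; bystander, origin at the centre of its underside; leave it where it is
- yoghurt_pot: yoghurt pot, 72 mm across, 71 mm high; bystander, origin at the centre of its underside; leave it where it is
Things that resemble listed ones, but are neither listed nor needed, are in the scene too. Of the things that look like the part that bears level_mid, the larger one is meant.

How it is judged (in metres and radians):
On the way:
1. the level sits astride the front rail, let go (x of level_mid in the frame of rail_mid between -0.006 and 0.006 m and y of level_mid in the frame of rail_mid between -0.08 and 0.08 m and z of level_mid in the frame of rail_mid between -0.006 and 0.003 m and angle between the y axis of level_mid and the y axis of rail_mid, either way round below 0.1 rad and angle between the z axis of level_mid and the z axis of rail_mid, either way round below 0.06 rad and contact force between the fingers and level below 0.1 N), for 0.3 s.
At the end, for the whole second after the job is handed in: The level sits untouched on the rail (within 6 mm across, 80 mm along, 4 mm in height, 0.1 rad); bubble within 2.5 mm of the middle, so between the lines; the fingers hold the knob (over 3 N) and the foot is at its stop (joint sink over 0.0118), all through the last second (all of step 1 and value of joint bubble between -0.0025 and 0.0025 m and value of joint sink above 0.0118 rad and contact force between the fingers and knob above 3 N); the arm keeps its last pose, push and grip.
It fails at once if a bystander is pushed more than 30 mm or tipped over (distance of any of bean_tin, notepad, tape, mug_teal, tea_box, jam_jar, spice_1, spice_5, yoghurt_pot from where it was at the start of the episode above 0.03 m or angle between any of bean_tin, notepad, tape, mug_teal, tea_box, jam_jar, spice_1, spice_5, yoghurt_pot's own z axis and vertical above 0.5 rad).
It also fails if it takes over 67 s, if anything falls off the work surface, if the arm or the gripper's body presses on something with over 40 N, if the wrist force passes 120 N, or if a joint passes its speed limit or range.

## Working session

There is one attempt and no reset: what is moved stays moved. The work goes in short steps, Python scripts to look and compute and a tool call to move; the robot and the scene stay as the last step left them, time stands still between calls to the robot, and variables do not carry over. Pictures are saved under pics/ and viewed, at most 10 in all, crops included, and the job is handed in when it is done.

Besides the shell and the picture viewer there is one more tool, called after "Request:" as name(argument=value, ...) on one line, values as JSON. move_arm: Moves the arm, as the interface text tells. Its arguments: {"type":"object","properties":{"increments":{"type":"array"}},"required":["increments"]}

```bash
mkdir -p pics; cat > h.py <<'E'
import numpy as np, cv2
from rig import bot, viewer, workorder, nets
def ray(c,uv):
    K=c["K"];u=(uv[0]-K[0][2])/K[0][0];v=(uv[1]-K[1][2])/K[1][1]
    if c.get("fish"):
        r=np.hypot(u,v);s=np.sin(r)/max(r,1e-9);d=np.array([u*s,-v*s,-np.cos(r)])
    else: d=np.array([u,-v,-1.])
    d=np.array(c["orientation"])@d
    return np.array(c["eye"]),d/np.linalg.norm(d)
def cap(n):
    c=viewer.capture(n);c["fish"]=n=="wrist";return c
def tri(*rs):
    A=np.zeros((3,3));b=np.zeros(3)
    for e,d in rs:
        P=np.eye(3)-np.outer(d,d);A+=P;b+=P@e
    x=np.linalg.solve(A,b);return x,[np.linalg.norm((np.eye(3)-np.outer(d,d))@(x-e)) for e,d in rs]
def atz(c,uv,z):
    e,d=ray(c,uv);return e+d*(z-e[2])/d[2]
def proj(c,p):
    q=np.array(c["orientation"]).T@(np.array(p)-c["eye"]);x,y,z=q[0],-q[1],-q[2];K=c["K"]
    if c.get("fish"):
        r=np.hypot(x,y);t=np.arctan2(r,z);x,y=x/r*t,y/r*t
    else: x,y=x/z,y/z
    return np.array([K[0][0]*x+K[0][2],K[1][1]*y+K[1][2]])
E
cat > a.py <<'E'
from h import *
np.set_printoptions(precision=3,suppress=True)
ims=[]
for n in ["scene","top","wrist"]:
    c=cap(n);cv2.imwrite(f"pics/{n}0.png",c["image"]);np.save(f"{n}0.npy",c,allow_pickle=True)
    print(n,np.array(c["eye"]),np.array(c["orientation"]).tolist(),np.array(c["K"]).tolist())
    for t in ["level_mid","rail_mid","knob_grip","foot","bean_tin","notepad","tape","mug_teal","tea_box","jam_jar","spice_1","yoghurt_pot"]:
        print(t,[(np.round(d["location"]).tolist(),round(d["conf"],2)) for d in nets.find_in(n,t)][:4])
print(bot.read_state())
E
python3 a.py
```

```text
scene [-0.218  0.417  0.673] [[-0.4627841174928184, 0.4967712978454903, -0.7341996582901005], [-0.8863777916274855, -0.24730213976192159, 0.3913771354828443], [0.012855781033249268, 0.8319013939801291, 0.5547745484320121]] [[439.2531959546237, 0.0, 287.808479764624], [0.0, 439.2531959546237, 212.7306228649766], [0.0, 0.0, 1.0]]
level_mid [([326.0, 258.0], 0.72), ([267.0, 265.0], 0.55)]
rail_mid [([279.0, 199.0], 0.93)]
knob_grip [([352.0, 167.0], 0.63), ([251.0, 178.0], 0.17)]
foot [([280.0, 202.0], 0.72), ([326.0, 257.0], 0.38), ([244.0, 332.0], 0.38)]
bean_tin [([207.0, 275.0], 0.79)]
notepad [([246.0, 335.0], 0.68)]
tape []
mug_teal []
tea_box [([213.0, 198.0], 0.63)]
jam_jar [([253.0, 183.0], 0.77)]
spice_1 [([302.0, 168.0], 0.76)]
yoghurt_pot [([330.0, 173.0], 0.55)]
top [ 0.354 -0.007  1.022] [[-0.05942853440433737, 0.9775014791213884, -0.20238356557302312], [-0.9982114048410498, -0.0595131095626297, 0.005672833105612135], [-0.006499272560078323, 0.2023587114647751, 0.9792899015871172]] [[460.70718059555736, 0.0, 277.8283095183601], [0.0, 460.70718059555736, 212.5624133710083],
[... 871 characters left out ...]
]
level_mid []
rail_mid []
knob_grip []
foot []
bean_tin []
notepad []
tape [([42.0, 2.0], 0.62)]
mug_teal []
tea_box []
jam_jar []
spice_1 [([42.0, 2.0], 0.21)]
yoghurt_pot []
{'time_s': 1.95, 'joint_positions': array([-87.403,  30.223,  82.088,   0.001,  67.69 , -10.226]), 'qvel': array([-0.001,  0.005, -0.026,  0.027,  0.021,  0.025]), 'tau': array([  0.001, -44.   , -17.698,   0.063,   0.05 ,  -0.   ]), 'position': array([ 0.139, -0.609,  0.234]), 'tcp_rot': array([[ 0.975,  0.222,  0.   ],
       [ 0.222, -0.975,  0.   ],
       [ 0.   , -0.   , -1.   ]]), 'force': array([0.078, 0.68 , 0.224]), 'moment': array([-0.026,  0.024, -0.042]), 'grasp_force': 0.0, 'opening': 0.9996637036784035}
```

```bash
python3 -c "
import cv2
a=cv2.imread('pics/top0.png')[90:370,110:460];cv2.imwrite('pics/v1.png',cv2.resize(a,(750,600),interpolation=3))
a=cv2.imread('pics/scene0.png')[130:350,180:430];cv2.imwrite('pics/v2.png',cv2.resize(a,(682,600),interpolation=3))"
```

```text
(no output)
```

View pics/v1.png

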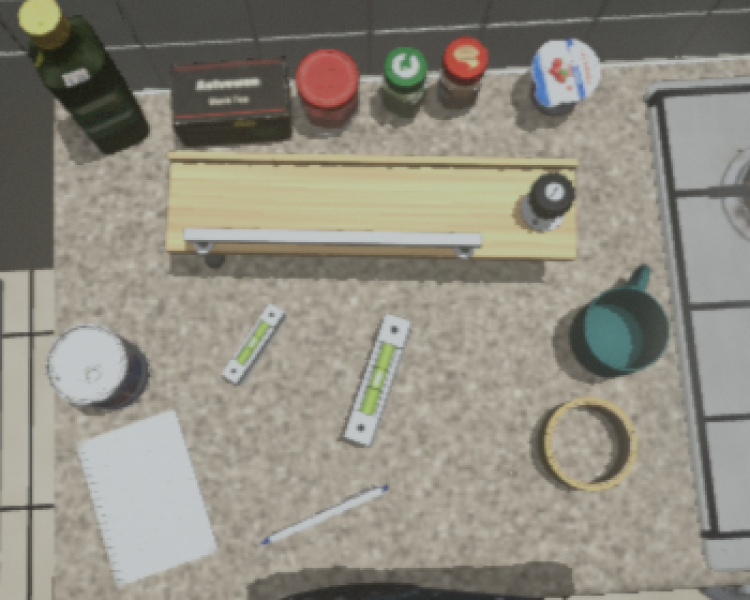

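View pics/v2.png

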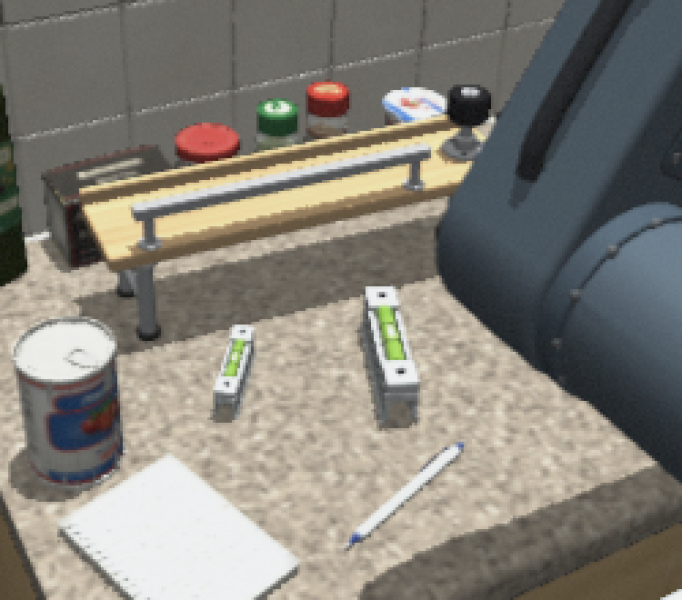

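The two spirit levels are the larger at top pixel (287,269) and scene (326,258), and the smaller at top (226,252) and scene (267,265). The larger one is meant, and both crops confirm it is about 1.6 times as long. The rail runs top (196,199) to (334,202). The knob is at top (367,180) and scene (352,167).

```bash
cat > b.py <<'E'
from h import *
np.set_printoptions(precision=4,suppress=True)
T=np.load('top0.npy',allow_pickle=True).item();S=np.load('scene0.npy',allow_pickle=True).item()
t=lambda u,v:(u/2.143+110-.2,v/2.143+90-.2)
s=lambda u,v:(u/2.728+180-.2,v/2.728+130-.2)
P=[atz(T,t(*q),.045) for q in [(385,317),(410,325),(345,438),(370,445)]]
print("level corners top",*P)
P2=[atz(S,s(*q),.045) for q in [(365,289),(393,287),(386,387),(417,386)]]
print("level corners scene",*P2)
for n,a,b in [("rail L",(184,235),(138,206)),("rail R",(481,240),(427,148)),("level mid",(378,380),(391,335)),("knobtop",(553,190),(469,90))]:
    print(n,*tri(ray(T,t(*a)),ray(S,s(*b))))
print("rail@.14",atz(T,t(184,232),.14),atz(T,t(481,235),.14))
print("level net",tri(ray(T,(287,269)),ray(S,(326,258))))
print("knob net",tri(ray(T,(365,182)),ray(S,(352,167))))
for n,uv,z in [("mug",(399,245),.05),("tape",(396,293),.03),("tin",(155,264),.06),("spice",(328,126),.1),("yog",(372,124),.07)]: print(n,atz(T,uv,z))
E
python3 b.py
```

```text
level corners top [ 0.4991 -0.0342  0.045 ] [ 0.4896 -0.0585  0.045 ] [0.3826 0.0124 0.045 ] [ 0.3745 -0.0115  0.045 ]
level corners scene [ 0.4977 -0.035   0.045 ] [ 0.4892 -0.0585  0.045 ] [0.3788 0.0156 0.045 ] [ 0.3688 -0.0069  0.045 ]
rail L [0.5702 0.1453 0.142 ] [np.float64(0.0024428039056136166), np.float64(0.002442803905613677)]
rail R [ 0.551  -0.1249  0.137 ] [np.float64(0.000720119756670166), np.float64(0.0007201197566702983)]
level mid [ 0.4368 -0.0239  0.0414] [np.float64(0.0007127056255726813), np.float64(0.0007127056255726389)]
knobtop [ 0.5865 -0.1905  0.1638] [np.float64(0.0016121299292765011), np.float64(0.0016121299292763082)]
rail@.14 [0.5749 0.1478 0.14  ] [ 0.5554 -0.1243  0.14  ]
level net (array([ 0.4326, -0.0274,  0.0277]), [np.float64(0.002907600490258272), np.float64(0.002907600490258145)])
knob net (array([ 0.5813, -0.1872,  0.1552]), [np.float64(0.002925458655028329), np.float64(0.0029254586550285272)])
mug [ 0.4688 -0.2648  0.05  ]
tape [ 0.3697 -0.2522  0.03  ]
tin [0.4586 0.2499 0.06  ]
spice [ 0.7251 -0.1298  0.1   ]
yog [ 0.7359 -0.2305  0.07  ]
```

```bash
cat >> h.py <<'E'
def go(x,y,z,yaw):
    "yaw: world angle of tool y, deg; prints normalised increments from measured pose"
    s=bot.read_state();R=np.array(s["tcp_rot"]);d=R.T@(np.array([x,y,z])-s["position"])
    a=np.radians(yaw);Y=np.array([np.cos(a),np.sin(a),0]);Z=np.array([0,0,-1.]);Rt=np.c_[np.cross(Y,Z),Y,Z]
    w=cv2.Rodrigues(R.T@Rt)[0].ravel()
    print("t",s["time_s"],"inc",np.round(d/.3,4),np.round(w/np.pi,4),"rows",np.ceil(max(np.linalg.norm(d)/.0417,np.degrees(np.linalg.norm(w))/7.16)),"pos",np.round(s["position"],4),"j",np.round(s["joint_positions"],1))
E
python3 -c "
from h import *
go(.4355,-.0225,.2,66.9)"
```

```text
t 1.95 inc [ 1.3986 -1.6879  0.1119] [ 0.     -0.     -0.8004] rows 21.0 pos [ 0.1388 -0.6094  0.2336] j [-87.4  30.2  82.1   0.   67.7 -10.2]
```

Request:
move_arm(increments=[[0.838,-1.0,0,0,0,-0.39,1],[0.838,-1.0,0,0,0,-0.39,1],[0.838,-1.0,0,0,0,-0.39,1],[0.838,-1.0,0,0,0,-0.39,1],[0.838,-1.0,0,0,0,-0.39,1],[0.838,-1.0,0,0,0,-0.39,1],[0.838,-1.0,0,0,0,-0.39,1],[0.838,-1.0,0,0,0,-0.39,1],[0.838,-1.0,0,0,0,-0.39,1],[0.838,-1.0,0,0,0,-0.39,1]])

```text
time_s: 2.78
position: [0.3176, -0.2559, 0.2335]
tcp_rot: [[0.113, 0.994, -0.001], [0.994, -0.113, 0.003], [0.003, -0.001, -1.0]]
force: [-0.2, 0.5, 0.4]
opening: 1.002
grasp_force: 0.0
```

```bash
python3 -c "
from h import *
go(.4355,-.0225,.2,66.9)"
```

```text
t 2.7833 inc [0.8172 0.3026 0.1141] [ 4.000e-04 -1.100e-03 -4.078e-01] rows 11.0 pos [ 0.3176 -0.2559  0.2335] j [-5.470e+01  1.350e+01  1.114e+02  1.000e-01  5.520e+01 -4.830e+01]
```

Request:
move_arm(increments=[[0.817,0.303,0.114,0,0,-0.408,1],[0.817,0.303,0.114,0,0,-0.408,1],[0.817,0.303,0.114,0,0,-0.408,1],[0.817,0.303,0.114,0,0,-0.408,1],[0.817,0.303,0.114,0,0,-0.408,1],[0.817,0.303,0.114,0,0,-0.408,1],[0.817,0.303,0.114,0,0,-0.408,1],[0.817,0.303,0.114,0,0,-0.408,1],[0.817,0.303,0.114,0,0,-0.408,1],[0.817,0.303,0.114,0,0,-0.408,1]])

```text
time_s: 3.62
position: [0.4376, -0.0281, 0.1994]
tcp_rot: [[-0.907, 0.421, 0.0], [0.421, 0.907, -0.0], [-0.0, 0.0, -1.0]]
force: [-0.7, 0.0, 1.0]
opening: 1.005
grasp_force: 0.0
```

```bash
python3 -c "
from h import *
c=cap('wrist');np.save('w1.npy',c,allow_pickle=True)
for t in ['level_mid','rail_mid','knob_grip']: print(t,nets.find_in('wrist',t)[:2])
cv2.imwrite('pics/w1.png',cv2.resize(c['image'],(800,600),interpolation=3))
go(.4355,-.0225,.2,66.9)"
```

```text
level_mid [{'location': [281.5, 190.0], 'conf': 0.7}, {'location': [312.4, 334.5], 'conf': 0.65}]
rail_mid [{'location': [309.6, 336.9], 'conf': 0.6}]
knob_grip []
t 3.8167 inc [ 0.0149  0.0164 -0.0017] [ 0.      0.0001 -0.0136] rows 1.0 pos [ 0.4374 -0.0289  0.1995] j [-18.4  19.1 110.1   0.   50.8 -82.9]
```

View pics/w1.png

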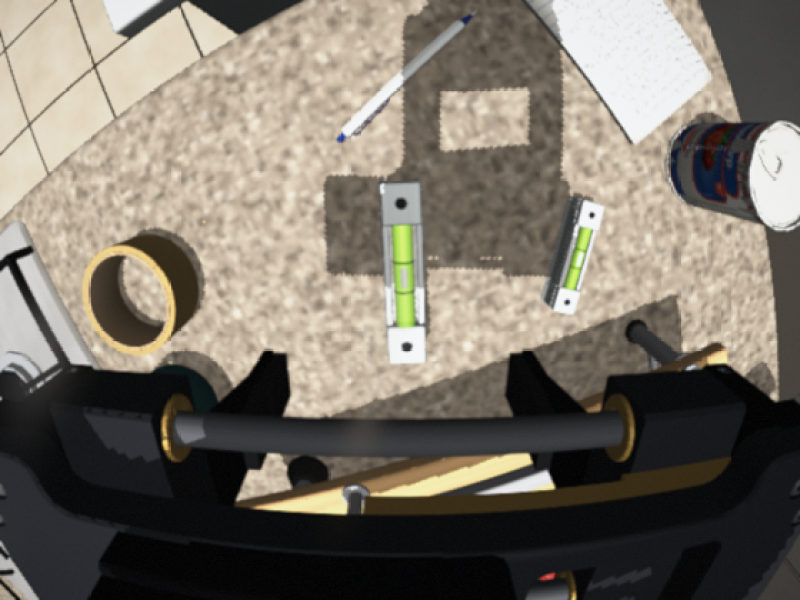

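The wrist view shows the larger level at about (404,272) of the enlarged crop, with end screws at (401,203) and (407,347). The smaller one is at (575,255).

```bash
python3 -c "
from h import *
np.set_printoptions(precision=4,suppress=True)
W=np.load('w1.npy',allow_pickle=True).item()
T=np.load('top0.npy',allow_pickle=True).item()
k=lambda u,v:(u/1.4286-.2,v/1.4286-.2)
a,b=[atz(W,k(*q),.045) for q in [(401,203),(407,347)]]
m=(a+b)/2;print(a,b,m,np.degrees(np.arctan2(*(b-a)[[1,0]])))
t=lambda u,v:(u/2.143+110-.2,v/2.143+90-.2)
for p,q in [((401,203),(360,427)),((407,347),(395,330))]: print(tri(ray(W,k(*p)),ray(T,t(*q))))
print(proj(T,[.4355,-.0225,.045]))
go(m[0],m[1],.2,66.9)"
```

```text
[ 0.3917 -0.0048  0.045 ] [ 0.4868 -0.044   0.045 ] [ 0.4392 -0.0244  0.045 ] -22.404647832004475
(array([ 0.3914, -0.0037,  0.0537]), [np.float64(0.0009986126691713926), np.float64(0.0009986126691713248)])
(array([ 0.4848, -0.0431,  0.0501]), [np.float64(5.0853795305684416e-05), np.float64(5.085379530567742e-05)])
[285.8794 267.8195]
t 3.8167 inc [ 0.0009  0.0161 -0.0017] [ 0.      0.0001 -0.0136] rows 1.0 pos [ 0.4374 -0.0289  0.1995] j [-18.4  19.1 110.1   0.   50.8 -82.9]
```

Request:
move_arm(increments=[[0.003,0.017,0.1,0,0,-0.014,1],[0.003,0.017,0.2,0,0,-0.014,1],[0.003,0.017,0.3,0,0,-0.014,1],[0.003,0.017,0.4,0,0,-0.014,1],[0.003,0.017,0.5,0,0,-0.014,1],[0.003,0.017,0.572,0,0,-0.014,1],[0.003,0.017,0.572,0,0,-0.014,1],[0.003,0.017,0.572,0,0,-0.014,1]])

```text
time_s: 4.48
position: [0.4381, -0.0239, 0.0271]
tcp_rot: [[-0.921, 0.39, -0.003], [0.39, 0.921, 0.001], [0.003, -0.0, -1.0]]
force: [0.6, 0.3, 0.5]
opening: 1.002
grasp_force: 0.0
```

Request:
move_arm(increments=[[0,0,0,0,0,0,0],[0,0,0,0,0,0,0],[0,0,0,0,0,0,0],[0,0,0,0,0,0,0],[0,0,0,0,0,0,0],[0,0,0,0,0,0,0],[0,0,0,0,0,0,0],[0,0,0,0,0,0,0],[0,0,0,0,0,0,0],[0,0,0,0,0,0,0]])

```text
time_s: 5.32
position: [0.4386, -0.0238, 0.0277]
tcp_rot: [[-0.922, 0.388, -0.0], [0.388, 0.922, 0.0], [0.0, -0.0, -1.0]]
force: [0.2, -0.1, -0.2]
opening: 0.324
grasp_force: 0.0
```

Request:
move_arm(increments=[[0,0,0,0,0,0,0],[0,0,0,0,0,0,0],[0,0,-0.1,0,0,0,0],[0,0,-0.2,0,0,0,0],[0,0,-0.3,0,0,0,0],[0,0,-0.4,0,0,0,0],[0,0,-0.5,0,0,0,0],[0,0,-0.6,0,0,0,0],[0,0,-0.68,0,0,0,0],[0,0,-0.68,0,0,0,0]])

```text
time_s: 6.15
position: [0.441, -0.0244, 0.2356]
tcp_rot: [[-0.922, 0.388, 0.009], [0.388, 0.922, -0.003], [-0.009, 0.001, -1.0]]
force: [0.5, 0.1, -2.0]
opening: 0.309
grasp_force: 30.0
```

```bash
python3 -c "
from h import *
go(.49,-.035,.23,-4.1)
print(bot.read_state()['grasp_force'])"
```

```text
t 6.15 inc [-0.164   0.0309  0.0204] [0.002  0.0024 0.396 ] rows 10.0 pos [ 0.441  -0.0244  0.2356] j [-17.7  15.7 107.5   0.   56.3 -84.9]
29.984421338886023
```

Request:
move_arm(increments=[[-0.16,0.03,0,0,0,0.396,0],[-0.16,0.03,0,0,0,0.396,0],[-0.16,0.03,0,0,0,0.396,0],[-0.16,0.03,0,0,0,0.396,0],[-0.16,0.03,0,0,0,0.396,0],[-0.16,0.03,0,0,0,0.396,0],[-0.16,0.03,0,0,0,0.396,0],[-0.16,0.03,0,0,0,0.396,0],[-0.16,0.03,0,0,0,0.396,0],[-0.16,0.03,0,0,0,0.396,0]])

```text
time_s: 6.98
position: [0.485, -0.0338, 0.2298]
tcp_rot: [[0.078, 0.997, -0.004], [0.997, -0.078, 0.001], [0.001, -0.004, -1.0]]
force: [0.7, 0.7, -4.0]
opening: 0.304
grasp_force: 30.0
```

Request:
move_arm(increments=[[0,0,0,0,0,0,0],[0,0,0,0,0,0,0],[0,0,0,0,0,0,0]])

```text
time_s: 7.23
position: [0.4857, -0.034, 0.2308]
tcp_rot: [[0.069, 0.998, -0.002], [0.998, -0.069, 0.001], [0.0, -0.002, -1.0]]
force: [-0.7, 0.2, -1.9]
opening: 0.306
grasp_force: 30.0
```

```bash
python3 -c "
from h import *
c=cap('wrist');np.save('w2.npy',c,allow_pickle=True)
print(c['eye'],c['orientation'])
cv2.imwrite('pics/w2.png',cv2.resize(c['image'],(800,600),interpolation=3))
go(.49,-.035,.23,-4.1)"
```

```text
[0.49164325 0.04941254 0.38301346] [[ 0.99755842  0.06586482  0.02321691]
 [-0.06980397  0.95059077  0.30249726]
 [-0.00214586 -0.30337932  0.95286745]]
t 7.2833 inc [-0.0023  0.0138  0.0035] [-0.0005 -0.0001  0.0005] rows 1.0 pos [ 0.4859 -0.034   0.231 ] j [-17.2  19.9 101.5  -0.   58.7 -13.2]
```

View pics/w2.png

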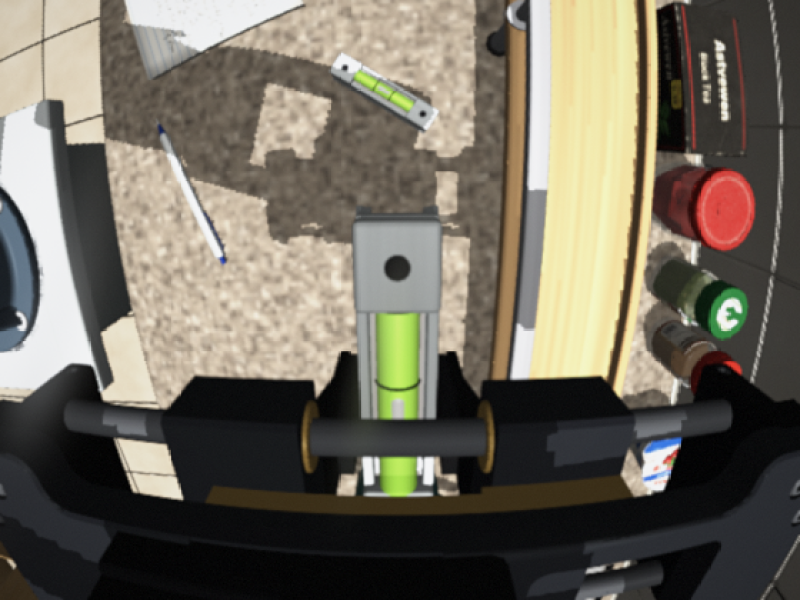

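```bash
python3 -c "
from h import *
np.set_printoptions(precision=4,suppress=True)
W=np.load('w2.npy',allow_pickle=True).item()
im=W['image']
for r in [30,60,100,120,150,190,220,250]:
    row=im[r].astype(int).mean(1)
    print(r,row[350:395].astype(int))
k=lambda u,v:(u/1.4286-.2,v/1.4286-.2)
for v in (60,):
  pass
for q in [(530,60),(552,60),(526,190),(549,190),(513,378),(536,378)]: print(q,atz(W,k(*q),.14),atz(W,k(*q),.128))
print('level screw & centre of near block',atz(W,k(397,268),.2308-.0052+.0225), 'top end corners',atz(W,k(354,222),.248),atz(W,k(441,222),.248))
"
```

```text
30 [ 39  39  39  40  41  46  65  89 106 117 121 123 127 135 138 140 136 115
  66  40  65 136 205 234 237 238 237 236 234 232 232 232 232 231 228 216
 210 210 210 209 210 210 209 207 205]
60 [ 86  90  87  69  46  46  71  98 110 120 126 126 132 139 140 141 136 103
  59  42  76 150 212 236 240 240 240 239 237 234 234 233 233 233 231 215
 212 212 213 212 212 211 210 209 207]
100 [ 95  95  77  52  48  71  98 112 122 130 129 128 127 131 139 139 115  64
  40  76 154 215 238 241 241 242 241 239 238 237 236 236 235 231 222 218
 218 217 216 215 213 211 211 211 212]
120 [ 80  71  53  48  63  91 108 120 131 131 132 130 132 136 137 118  72  45
  61 124 201 235 240 241 241 241 240 239 238 237 237 236 234 222 216 219
 218 217 216 215 213 213 214 214 214]
150 [ 70  49  53  75  99 115 125 130 130 130 130 133 136 128  96  55  46  65
  99 127 140 142 141 143 142 142 138 137 137 135 134 151 200 221 221 219
 217 217 215 215 217 218 218 217 217]
190 [ 66  92 110 121 128 131 131 131 130 127 122  96  57  46  64  95 125 135
 136 137 139 138 138 137 134 135 134 135 161 211 221 222 219 217 217 217
 218 221 222
[... 173 characters left out ...]
22
 220 216 212 214 217 220 223 225 222]
250 [129 131 130 131 125 106  63  50 100 176 229 238 239 238 238 238 237 236
 234 234 234 228 219 217 218 218 217 216 218 219 221 222 220 216 213 213
 217 221 223 223 222 219 215 215 217]
(530, 60) [0.5641 0.0978 0.14  ] [0.5677 0.1002 0.128 ]
(552, 60) [0.5765 0.0982 0.14  ] [0.5807 0.1006 0.128 ]
(526, 190) [0.5581 0.0274 0.14  ] [0.5614 0.0263 0.128 ]
(549, 190) [0.5712 0.0271 0.14  ] [0.5751 0.026  0.128 ]
(513, 378) [ 0.5512 -0.0832  0.14  ] [ 0.5542 -0.0898  0.128 ]
(536, 378) [ 0.5658 -0.0848  0.14  ] [ 0.5695 -0.0914  0.128 ]
level screw & centre of near block [0.4888 0.0158 0.2481] top end corners [0.4772 0.0306 0.248 ] [0.5026 0.0288 0.248 ]
```

```bash
python3 -c "
from h import *
np.set_printoptions(precision=4,suppress=True)
W=np.load('w2.npy',allow_pickle=True).item()
T=np.load('top0.npy',allow_pickle=True).item()
C=[]
for r,a,b in [(30,371.2,385),(60,371,384.5),(100,370,384),(120,369.2,382.7),(190,364.8,378.2),(220,362,375.4),(250,358.7,371.8)]:
    p,q=atz(W,(a,r),.14),atz(W,(b,r),.14);print(p,q,np.linalg.norm(p-q));C.append((p+q)/2)
C=np.array(C);f=np.polyfit(C[:,1],C[:,0],1);print('slope',f,np.degrees(np.arctan(f[0])),C[:,0]-np.polyval(f,C[:,1]))
# top view edges along columns
im=T['image'].mean(2)
for u in (215,250,290,320):
    print(u,im[190:215,u].astype(int))
print('top proj of rail line',[proj(T,[np.polyval(f,y)+o,y,.14]) for y in (.1,-.1) for o in(-.006,.006)])
go(np.polyval(f,-.035),-.035,.23,-np.degrees(np.arctan(f[0])))
"
```

```text
[0.5652 0.1073 0.14  ] [0.5763 0.1078 0.14  ] 0.01113530912128546
[0.5632 0.0834 0.14  ] [0.574  0.0836 0.14  ] 0.010822878047950915
[0.5606 0.0525 0.14  ] [0.5719 0.0525 0.14  ] 0.01124331135064328
[0.5594 0.0372 0.14  ] [0.5703 0.037  0.14  ] 0.010886568843411475
[ 0.555  -0.0177  0.14  ] [ 0.5662 -0.0183  0.14  ] 0.01121219766660976
[ 0.5529 -0.0427  0.14  ] [ 0.5644 -0.0436  0.14  ] 0.011508151319776
[ 0.5507 -0.0694  0.14  ] [ 0.5622 -0.0705  0.14  ] 0.011623799544246234
slope [0.0799 0.562 ] 4.5660146694511425 [ 0.0002 -0.0001  0.     -0.0002  0.      0.0001  0.    ]
215 [170 172 174 173 175 167 148 190 196 198 198 190 121 102 122 120 116  95
  81  84  88  87  94  99  99]
250 [173 173 172 175 177 178 174 179 196 197 198 197 186 114 109 119 122 111
  89  82 100 100 104  98  94]
290 [174 178 178 177 177 176 175 177 194 197 198 197 195 168 104 117 121 120
 111  83  91 115 110 102  98]
320 [173 177 179 176 175 171 174 171 153 191 198 196 197 191 121  99 118 120
 117 102  84  98 103 106 106]
top proj of rail line [array([220.0741, 201.9735]), array([219.8667, 196.0504]), array([322.2238, 203.8408]), array([321.7421, 197.899 ])]
t 7.2833 inc [0.0138 0.244  0.0031] [-0.0005 -0.0001  0.0031] rows 2.0 pos [ 0.4859 -0.034   0.231 ] j [-17.2  19.9 101.5  -0.   58.7 -13.2]
```

Request:
move_arm(increments=[[0.007,0.12,0,0,0,0.003,0],[0.014,0.244,0,0,0,0.003,0],[0.014,0.244,0,0,0,0.003,0],[0.014,0.244,0,0,0,0.003,0],[0.014,0.244,0.08,0,0,0.003,0],[0.014,0.244,0.16,0,0,0.003,0],[0.014,0.244,0.2,0,0,0.003,0],[0.014,0.244,0.233,0,0,0.003,0],[0.014,0.244,0.255,0,0,0.003,0],[0.014,0.244,0.255,0,0,0.003,0]])

```text
time_s: 8.12
position: [0.5584, -0.035, 0.1541]
tcp_rot: [[0.081, 0.997, -0.003], [0.997, -0.081, 0.001], [0.0, -0.003, -1.0]]
force: [-0.7, -1.2, -2.3]
opening: 0.308
grasp_force: 30.0
```

```bash
python3 -c "
from h import *
go(.5592,-.035,.1437,-4.57);print(bot.read_state()['force'])"
```

```text
t 8.1167 inc [0.0002 0.0026 0.0346] [-0.0009 -0.0002 -0.0004] rows 1.0 pos [ 0.5584 -0.035   0.1541] j [-15.   31.4  95.8  -0.   53.  -10.4]
[-0.71395238 -1.1920348  -2.28368943]
```

Request:
move_arm(increments=[[0,0.002,0.01,0,0,0,0],[0,0.002,0.017,0,0,0,0],[0,0.002,0.023,0,0,0,0],[0,0.002,0.028,0,0,0,0],[0,0.002,0.028,0,0,0,0]])

```text
time_s: 8.53
position: [0.5603, -0.0353, 0.147]
tcp_rot: [[0.081, 0.997, 0.0], [0.997, -0.081, -0.0], [-0.0, 0.0, -1.0]]
force: [-0.6, 0.2, -1.9]
opening: 0.308
grasp_force: 30.0
```

Request:
move_arm(increments=[[0,0,0.003,0,0,0,0],[0,0,0.006,0,0,0,0],[0,0,0.009,0,0,0,0],[0,0,0.009,0,0,0,0]])

```text
time_s: 8.87
position: [0.5605, -0.0353, 0.1444]
tcp_rot: [[0.081, 0.997, 0.0], [0.997, -0.081, -0.0], [-0.0, 0.0, -1.0]]
force: [-0.7, 0.5, -1.4]
opening: 0.307
grasp_force: 30.0
```

Request:
move_arm(increments=[[0,0,0.003,0,0,0,0],[0,0,0.006,0,0,0,0],[0,0,0.006,0,0,0,0]])

```text
time_s: 9.12
position: [0.5605, -0.0357, 0.1437]
tcp_rot: [[0.081, 0.997, 0.001], [0.997, -0.081, -0.001], [-0.001, 0.001, -1.0]]
force: [-2.6, -0.2, 8.3]
opening: 0.305
grasp_force: 30.0
```

Request:
move_arm(increments=[[0,0,0.003,0,0,0,0],[0,0,0.006,0,0,0,0],[0,0,0.006,0,0,0,0]])

```text
time_s: 9.37
position: [0.5605, -0.0363, 0.1428]
tcp_rot: [[0.081, 0.997, 0.001], [0.997, -0.081, -0.002], [-0.002, 0.001, -1.0]]
force: [-4.4, -1.9, 12.8]
opening: 0.304
grasp_force: 30.0
```

Request:
move_arm(increments=[[0,0,-0.004,0,0,0,0],[0,0,-0.004,0,0,0,0.65],[0,0,-0.004,0,0,0,0.65],[0,0,-0.004,0,0,0,0.65],[0,0,-0.004,0,0,0,0.65],[0,0,-0.004,0,0,0,0.65],[0,0,-0.004,0,0,0,0.65],[0,0,-0.004,0,0,0,0.65]])

```text
time_s: 10.03
position: [0.5603, -0.0352, 0.1415]
tcp_rot: [[0.081, 0.997, -0.0], [0.997, -0.081, 0.0], [0.0, -0.0, -1.0]]
force: [0.4, -0.7, 0.3]
opening: 0.634
grasp_force: 0.0
```

```bash
python3 -c "
from h import *
go(.5592,-.035,.25,-4.57);print(bot.read_state()['force'])"
```

```text
t 10.0333 inc [ 0.0005 -0.0037 -0.3616] [-0.0001 -0.     -0.0005] rows 3.0 pos [ 0.5603 -0.0352  0.1415] j [-15.   32.5  96.2   0.   51.3 -10.4]
[ 0.3739997  -0.71355932  0.31366291]
```

Request:
move_arm(increments=[[0,0,-0.05,0,0,0,0.65],[0,0,-0.16,0,0,0,0.65],[0,0,-0.28,0,0,0,0.65],[0,0,-0.36,0,0,0,0.65],[-0.1,0.03,-0.36,0,0,-0.03,0.65],[-0.2,0.05,-0.36,0,0,-0.07,0.65],[-0.3,0.08,-0.36,0,0,-0.11,0.65],[-0.4,0.1,-0.36,0,0,-0.15,0.65],[-0.511,0.131,-0.36,0,0,-0.19,0.65],[-0.511,0.131,-0.36,0,0,-0.23,0.65]])

```text
time_s: 10.87
position: [0.5886, -0.198, 0.2498]
tcp_rot: [[-0.597, 0.802, 0.003], [0.802, 0.597, -0.005], [-0.006, -0.001, -1.0]]
force: [0.5, 0.9, 0.6]
opening: 0.649
grasp_force: 0.0
```

Request:
move_arm(increments=[[0,0,0,0,0,-0.04,0.65],[0,0,0,0,0,-0.08,0.65],[0,0,0,0,0,-0.1,0.65],[0,0,0,0,0,-0.1,0.65],[0,0,0,0,0,-0.1,0.65]])

```text
time_s: 11.28
position: [0.5869, -0.1912, 0.2495]
tcp_rot: [[-0.814, 0.581, -0.0], [0.581, 0.814, 0.0], [0.0, -0.0, -1.0]]
force: [0.2, -0.5, -0.1]
opening: 0.651
grasp_force: 0.0
```

```bash
python3 -c "
from h import *
c=cap('wrist');np.save('w3.npy',c,allow_pickle=True)
s=cap('scene');np.save('s3.npy',s,allow_pickle=True)
cv2.imwrite('pics/w3.png',np.hstack([c['image'],cv2.resize(s['image'][170:240,220:360],(240,420)[::1],interpolation=3)]))
print(nets.find_in('wrist','knob_grip')[:2])
go(.587,-.191,.25,55)"
```

```text
[{'location': [279.5, 212.3], 'conf': 0.76}]
t 11.4333 inc [ 0.0003  0.0003 -0.001 ] [-0.     -0.     -0.0028] rows 1.0 pos [ 0.587  -0.1911  0.2497] j [-28.4  28.6  82.2   0.   69.2 -82.9]
```

View pics/w3.png

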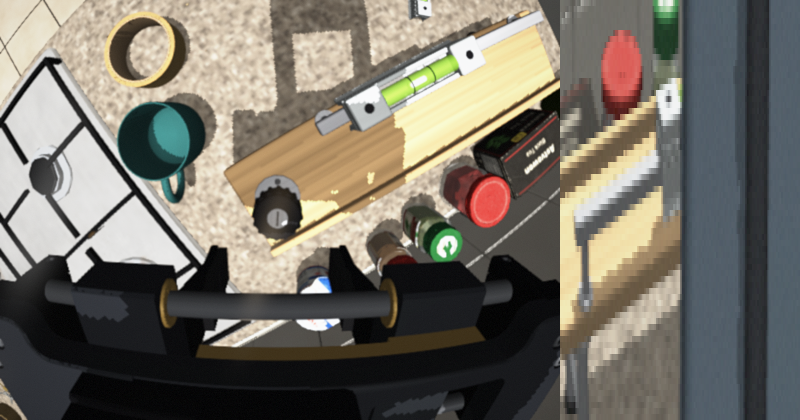

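The level sits astride the rail, with its vial at about (421,80). The knob top is at about (277,216). The scene camera is blocked by the arm, but the wrist view shows the bubble.

```bash
python3 -c "
from h import *
np.set_printoptions(precision=4,suppress=True)
W=np.load('w3.npy',allow_pickle=True).item();T=np.load('top0.npy',allow_pickle=True).item()
for q in [(277,217),(277,219)]: print(atz(W,q,.164),atz(W,q,.16),tri(ray(W,q),ray(T,(553/2.143+109.8,191/2.143+89.8))))
print('knob net',tri(ray(W,(279.5,212.3)),ray(T,(365,182))))
a=W['image'];b=cv2.resize(a[180:250,235:320],None,fx=5,fy=5,interpolation=3);v=cv2.resize(a[40:130,340:490],None,fx=5,fy=5,interpolation=3)[:350]
v=cv2.resize(a[45:115,360:490],None,fx=5,fy=5,interpolation=3)[:, :375]
cv2.imwrite('pics/v4.png',np.hstack([b,v]))
"
```

```text
[ 0.5855 -0.1918  0.164 ] [ 0.5866 -0.1926  0.16  ] (array([ 0.639 , -0.2306, -0.0278]), [np.float64(0.000877534578166431), np.float64(0.0008775345781664823)])
[ 0.5868 -0.1928  0.164 ] [ 0.5879 -0.1936  0.16  ] (array([ 0.5923, -0.1952,  0.1436]), [np.float64(0.001779819985891396), np.float64(0.00177981998589133)])
knob net (array([ 0.6263, -0.218 , -0.0003]), [np.float64(0.0023200288860877718), np.float64(0.0023200288860877566)])
```

View pics/v4.png

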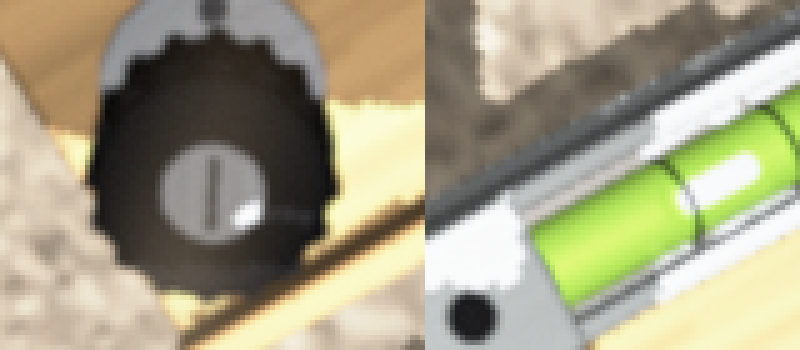

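Request:
move_arm(increments=[[-0.002,-0.002,0.1,0,0,0,0.65],[-0.002,-0.002,0.2,0,0,0,0.65],[-0.002,-0.002,0.28,0,0,0,0.65],[-0.002,-0.002,0.32,0,0,0,0.65],[-0.002,-0.002,0.349,0,0,0,0.65],[-0.002,-0.002,0.349,0,0,0,0.65]])

```text
time_s: 11.93
position: [0.5865, -0.1918, 0.1435]
tcp_rot: [[-0.814, 0.58, -0.002], [0.58, 0.814, 0.001], [0.003, -0.0, -1.0]]
force: [-0.1, -0.1, -0.1]
opening: 0.648
grasp_force: 0.0
```

Request:
move_arm(increments=[[0,0,0,0,0,0,0],[0,0,0,0,0,0,0],[0,0,0,0,0,0,0],[0,0,0,0,0,0,0],[0,0,0,0,0,0,0],[0,0,0,0,0,0,0],[0,0,0,0,0,0,0]])

```text
time_s: 12.52
position: [0.5878, -0.1929, 0.1462]
tcp_rot: [[-0.815, 0.58, 0.002], [0.58, 0.815, -0.002], [-0.003, -0.0, -1.0]]
force: [-0.9, -1.0, 4.2]
opening: 0.429
grasp_force: 30.0
```

Request:
move_arm(increments=[[0,0,0.005,0,0,0,0],[0,0,0.01,0,0,0,0],[0,0,0.015,0,0,0,0],[0,0,0.015,0,0,0,0],[0,0,0.015,0,0,0,0]])

```text
time_s: 12.93
position: [0.5878, -0.1942, 0.1425]
tcp_rot: [[-0.815, 0.58, 0.002], [0.58, 0.815, -0.004], [-0.004, -0.002, -1.0]]
force: [-3.2, -5.3, 10.4]
opening: 0.431
grasp_force: 30.0
```

Request:
move_arm(increments=[[0,0,0.005,0,0,0,0],[0,0,0.01,0,0,0,0],[0,0,0.01,0,0,0,0],[0,0,0.01,0,0,0,0]])

```text
time_s: 13.27
position: [0.5879, -0.1947, 0.1411]
tcp_rot: [[-0.815, 0.58, 0.003], [0.58, 0.815, -0.005], [-0.005, -0.002, -1.0]]
force: [-5.8, -4.7, 16.7]
opening: 0.432
grasp_force: 30.0
```

```bash
cat > bub.py <<'E'
from h import *
import sys
n=sys.argv[1]
np.set_printoptions(precision=4,suppress=True)
c=cap('wrist');np.save(n+'.npy',c,allow_pickle=True)
# rectify rail strip: u along rail (y axis), v across, on plane z=zt ; 6 px/mm
f=(.0799,.562);zt=float(sys.argv[2]) if len(sys.argv)>2 else .157
yv=np.array([.0797,.9968]);xv=np.array([.9968,-.0797]);o=np.array([f[1]+f[0]*-.0352,-.0352])
S=np.arange(-75,75,.2)/1e3;X=np.arange(-25,25,.2)/1e3
M=np.array([[proj(c,[*(o+s*yv+x*xv),zt]) for s in S] for x in X]).astype(np.float32)
r=cv2.remap(c['image'],M[...,0],M[...,1],cv2.INTER_CUBIC);cv2.imwrite(f'pics/{n}.png',r);np.save(n+'r.npy',r)
s=bot.read_state();print(s['time_s'],s['position'],s['force'],s['opening'],s['grasp_force'],s['joint_positions'])
E
python3 bub.py b1
```

```text
13.3167 [ 0.5879 -0.1947  0.1411] [-5.4777 -5.1966 17.3409] 0.4295628191651796 29.9998399335891 [-28.5656  36.1496  87.8146  -0.2044  55.7546 -83.0183]
```

View pics/b1.png

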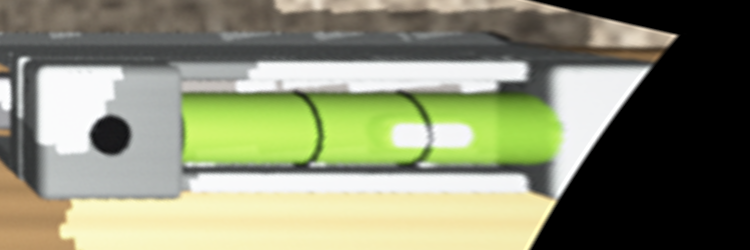

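Rectified vial: the lines are at columns 320 and 430 and the bubble centre is at about 431. The bubble is therefore about 10.6 mm to the left, needing about 2.1 rad clockwise. I'll turn about 118° with light pressing, then regrip at the viewing yaw for fine trim.

Request:
move_arm(increments=[[0,0,-0.005,0,0,0,0],[0,0,-0.008,0,0,0.036,0],[0,0,-0.009,0,0,0.072,0],[0,0,-0.01,0,0,0.108,0],[0,0,-0.01,0,0,0.144,0],[0,0,-0.011,0,0,0.18,0],[0,0,-0.012,0,0,0.216,0],[0,0,-0.012,0,0,0.252,0],[0,0,-0.013,0,0,0.288,0],[0,0,-0.013,0,0,0.324,0]])

```text
time_s: 14.15
position: [0.5864, -0.1946, 0.1432]
tcp_rot: [[0.07, 0.998, -0.001], [0.998, -0.07, -0.005], [-0.005, -0.001, -1.0]]
force: [-5.0, -5.9, 10.4]
opening: 0.429
grasp_force: 30.0
```

Request:
move_arm(increments=[[0,0,-0.001,0,0,0.036,0],[0,0,-0.001,0,0,0.072,0],[0,0,-0.002,0,0,0.108,0],[0,0,-0.002,0,0,0.144,0],[0,0,-0.003,0,0,0.18,0],[0,0,-0.003,0,0,0.216,0],[0,0,-0.004,0,0,0.252,0],[0,0,-0.004,0,0,0.288,0],[0,0,-0.005,0,0,0.324,0],[0,0,-0.005,0,0,0.33,0]])

```text
time_s: 14.98
position: [0.5852, -0.1933, 0.1442]
tcp_rot: [[0.894, 0.449, -0.004], [0.449, -0.894, -0.002], [-0.005, -0.0, -1.0]]
force: [-6.5, -4.5, 9.9]
opening: 0.428
grasp_force: 30.0
```

```bash
python3 -c "
from h import *
go(.587,-.192,.145,55);s=bot.read_state();print(s['force'],s['moment'],s['opening'],s['tcp_rot'])"
```

```text
t 14.9833 inc [ 0.0074 -0.0012 -0.0028] [-0.0015  0.0008 -0.6575] rows 17.0 pos [ 0.5852 -0.1933  0.1442] j [-28.6  35.9  87.8  -0.2  56.5  34.9]
[-6.50268628 -4.48246997  9.8721917 ] [-0.50713739  1.16639373  0.0883023 ] 0.4276967985919365 [[ 8.93716992e-01  4.48612169e-01 -4.13033928e-03]
 [ 4.48608406e-01 -8.93726514e-01 -1.84835379e-03]
 [-4.52058772e-03 -2.00999736e-04 -9.99989762e-01]]
```

Request:
move_arm(increments=[[0,0,-0.008,0,0,0,0.65],[0,0,-0.013,0,0,0,0.65],[0,0,-0.013,0,0,0,0.65],[0,0,-0.013,0,0,0,0.65],[0,0,-0.013,0,0,-0.036,0.65],[0,0,-0.013,0,0,-0.072,0.65],[0,0,-0.013,0,0,-0.108,0.65],[0,0,-0.013,0,0,-0.144,0.65],[0,0,-0.013,0,0,-0.18,0.65],[0,0,-0.013,0,0,-0.216,0.65]])

```text
time_s: 15.82
position: [0.5872, -0.1917, 0.1463]
tcp_rot: [[0.406, 0.914, -0.0], [0.914, -0.406, 0.001], [0.0, -0.001, -1.0]]
force: [0.4, 0.6, 0.3]
opening: 0.649
grasp_force: 0.0
```

Request:
move_arm(increments=[[0,0,0,0,0,-0.44,0.65],[0,0,0,0,0,-0.44,0.65],[0,0,0,0,0,-0.44,0.65],[0,0,0,0,0,-0.44,0.65],[0,0,0,0,0,-0.44,0.65],[0,0,0,0,0,-0.44,0.65],[0,0,0,0,0,-0.44,0.65],[0,0,0,0,0,-0.44,0.65],[0,0,0,0,0,-0.44,0.65],[0,0,0,0,0,-0.44,0.65]])

```text
time_s: 16.65
position: [0.5872, -0.1917, 0.1463]
tcp_rot: [[-0.74, 0.673, -0.0], [0.673, 0.74, 0.001], [0.001, 0.0, -1.0]]
force: [0.3, 0.0, -0.4]
opening: 0.648
grasp_force: 0.0
```

```bash
python3 -c "
from h import *
go(.586,-.193,.147,55);s=bot.read_state();print(s['force'],s['opening'])"
```

```text
t 16.65 inc [ 0.0001 -0.0059 -0.0025] [ 0.0001 -0.0002 -0.0406] rows 2.0 pos [ 0.5872 -0.1917  0.1463] j [-28.4  35.7  87.6   0.   56.7 -76.2]
[ 0.27024595  0.04093442 -0.40338091] 0.6480857018606783
```

Request:
move_arm(increments=[[0,-0.006,0,0,0,-0.04,0.65],[0,-0.006,0,0,0,-0.04,0.65],[0,-0.006,0,0,0,-0.04,0],[0,-0.006,0,0,0,-0.04,0],[0,-0.006,0,0,0,-0.04,0],[0,-0.006,0,0,0,-0.04,0],[0,-0.006,0,0,0,-0.04,0],[0,-0.006,0,0,0,-0.04,0],[0,-0.006,0,0,0,-0.04,0],[0,-0.006,0,0,0,-0.04,0]])

```text
time_s: 17.48
position: [0.5871, -0.1916, 0.1467]
tcp_rot: [[-0.813, 0.582, 0.002], [0.582, 0.813, 0.003], [-0.0, 0.004, -1.0]]
force: [4.1, 4.6, -1.9]
opening: 0.426
grasp_force: 30.0
```

Request:
move_arm(increments=[[0,0,0.005,0,0,0,0],[0,0,0.01,0,0,0,0],[0,0,0.015,0,0,0,0],[0,0,0.018,0,0,0,0],[0,0,0.021,0,0,0,0],[0,0,0.021,0,0,0,0]])

```text
time_s: 17.98
position: [0.5871, -0.1934, 0.1419]
tcp_rot: [[-0.814, 0.581, 0.003], [0.581, 0.814, 0.0], [-0.003, 0.002, -1.0]]
force: [1.7, 3.3, 8.0]
opening: 0.424
grasp_force: 30.0
```

Request:
move_arm(increments=[[0,0,0.005,0,0,0,0],[0,0,0.01,0,0,0,0],[0,0,0.014,0,0,0,0],[0,0,0.014,0,0,0,0],[0,0,0.014,0,0,0,0],[0,0,0.014,0,0,0,0],[0,0,0.014,0,0,0,0],[0,0,0.014,0,0,0,0],[0,0,0.014,0,0,0,0],[0,0,0.014,0,0,0,0]])

```text
time_s: 18.82
position: [0.5873, -0.1937, 0.1408]
tcp_rot: [[-0.814, 0.581, 0.005], [0.581, 0.814, -0.001], [-0.004, 0.001, -1.0]]
force: [-3.0, 4.3, 21.1]
opening: 0.425
grasp_force: 30.0
```

```bash
python3 bub.py b2
```

```text
18.8667 [ 0.5873 -0.1937  0.1408] [-2.164   5.6046 22.0412] 0.4271958820804987 30.002065105363727 [-28.6221  36.1058  87.9733   0.0647  55.6558 -83.1337]
```

View pics/b2.png

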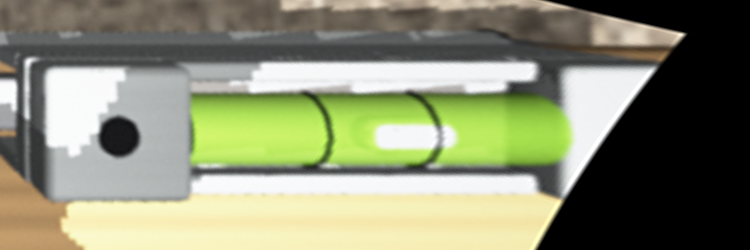

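Request:
move_arm(increments=[[0,0,0,0,0,0,0],[0,0,0,0,0,0,0],[0,0,0,0,0,0,0],[0,0,0,0,0,0,0],[0,0,0,0,0,0,0],[0,0,0,0,0,0,0],[0,0,0,0,0,0,0],[0,0,0,0,0,0,0]])

```text
time_s: 19.53
position: [0.5873, -0.1937, 0.1408]
tcp_rot: [[-0.814, 0.581, 0.004], [0.581, 0.814, -0.001], [-0.004, 0.001, -1.0]]
force: [-2.0, 5.2, 21.6]
opening: 0.428
grasp_force: 30.0
```

```bash
cat > meas.py <<'E'
import numpy as np,sys
def mid(p,a,b):  # weighted centroid
    w=p[a:b];return (w*np.arange(a,b)).sum()/w.sum()
for n in sys.argv[1:]:
    r=np.load(n+'r.npy').astype(float);row=r[128:142].mean(0)  # bgr along vial
    w=np.clip(row[:,0]-120,0,None); w[:200]=0;w[500:]=0        # white: blue high
    g=row[:,1];i=np.arange(len(g))
    d=np.clip(np.median(r[110:165,:,1],0)*0+150-r[108:124].mean(0)[:,1],0,None);
    dark=np.where(d[220:490]>10)[0]+220;s=np.where(w>30)[0]
    print(n,'bubble',s.min(),s.max(),(s.min()+s.max())/2,'dark cols(row108-124)',dark)
E
python3 bub.py b3; python3 meas.py b1 b2 b3
```

```text
19.5833 [ 0.5873 -0.1937  0.1408] [-2.6237  4.745  21.0123] 0.4277611709278764 30.002248571254313 [-28.6203  36.1063  87.9712   0.0641  55.6562 -83.1345]
b1 bubble 391 472 431.5 dark cols(row108-124) [314 315 316 317 318 422 423 424 425 426 427]
b2 bubble 374 456 415.0 dark cols(row108-124) [324 325 326 327 328 431 432 433 434 435 436]
b3 bubble 373 455 414.0 dark cols(row108-124) [324 325 326 327 328 431 432 433 434 435 436]
```

Request:
move_arm(increments=[[0,0,-0.01,0,0,0,0.65],[0,0,-0.02,0,0,0,0.65],[0,0,-0.02,0,0,0,0.65],[0,0,-0.02,0,0,0,0.65],[0,0,-0.02,0,0,0.036,0.65],[0,0,-0.02,0,0,0.072,0.65],[0,0,-0.02,0,0,0.108,0.65],[0,0,-0.02,0,0,0.13,0.65],[0,0,-0.02,0,0,0.13,0.65],[0,0,-0.02,0,0,0.13,0.65]])

```text
time_s: 20.42
position: [0.5853, -0.1936, 0.1414]
tcp_rot: [[-0.519, 0.855, -0.002], [0.855, 0.519, 0.0], [0.001, -0.001, -1.0]]
force: [0.3, 0.1, -0.6]
opening: 0.652
grasp_force: 0.0
```

```bash
python3 -c "
from h import *
go(.5866,-.193,.147,31);s=bot.read_state();print(s['force'],s['opening'])"
```

```text
t 20.4167 inc [-0.0004  0.0048 -0.0185] [-0.0004 -0.0004  0.0013] rows 1.0 pos [ 0.5853 -0.1936  0.1414] j [-28.7  36.1  88.   -0.   56.1 -59.9]
[ 0.34491967  0.14682754 -0.55453359] 0.6519358012623945
```

Request:
move_arm(increments=[[0,0.004,-0.02,0,0,0,0.65],[0,0.004,-0.02,0,0,0,0.65],[0,0.004,-0.02,0,0,0,0.65],[0,0.004,-0.02,0,0,0,0],[0,0.004,-0.02,0,0,0,0],[0,0.004,-0.02,0,0,0,0],[0,0.004,-0.02,0,0,0,0],[0,0.004,-0.02,0,0,0,0],[0,0.004,-0.02,0,0,0,0],[0,0.004,-0.02,0,0,0,0]])

```text
time_s: 21.25
position: [0.5873, -0.1925, 0.1483]
tcp_rot: [[-0.517, 0.856, 0.001], [0.856, 0.517, 0.0], [-0.0, 0.001, -1.0]]
force: [1.9, 1.4, -1.5]
opening: 0.428
grasp_force: 30.0
```

Request:
move_arm(increments=[[0,0,0.005,0,0,0,0],[0,0,0.01,0,0,0.03,0],[0,0,0.015,0,0,0.065,0],[0,0,0.018,0,0,0.1,0],[0,0,0.02,0,0,0.14,0],[0,0,0.02,0,0,0.18,0],[0,0,0.02,0,0,0.215,0],[0,0,0.02,0,0,0.25,0],[0,0,0.02,0,0,0.29,0],[0,0,0.02,0,0,0.325,0]])

```text
time_s: 22.08
position: [0.5858, -0.194, 0.1445]
tcp_rot: [[0.464, 0.886, -0.002], [0.886, -0.464, -0.002], [-0.003, -0.001, -1.0]]
force: [-6.0, -0.2, 12.8]
opening: 0.431
grasp_force: 30.0
```

Request:
move_arm(increments=[[0,0,0,0,0,0.03,0],[0,0,0.003,0,0,0.03,0],[0,0,0.006,0,0,0.03,0],[0,0,0.006,0,0,0.03,0]])

```text
time_s: 22.42
position: [0.5858, -0.194, 0.1442]
tcp_rot: [[0.541, 0.841, -0.002], [0.841, -0.541, -0.002], [-0.003, 0.0, -1.0]]
force: [-7.0, 0.4, 19.9]
opening: 0.426
grasp_force: 30.0
```

Request:
move_arm(increments=[[0,0,0,0,0,0,0],[0,0,0,0,0,0,0],[0,0,0,0,0,0,0],[0,0,0,0,0,0,0],[0,0,0,0,0,0,0],[0,0,0,0,0,0,0],[0,0,0,0,0,0,0],[0,0,0,0,0,0,0],[0,0,0,0,0,0,0],[0,0,0,0,0,0,0]])

```text
time_s: 23.25
position: [0.5858, -0.194, 0.1442]
tcp_rot: [[0.541, 0.841, -0.001], [0.841, -0.541, -0.003], [-0.003, 0.0, -1.0]]
force: [-7.2, 0.3, 19.1]
opening: 0.428
grasp_force: 30.0
```

```bash
python3 bub.py b4; python3 meas.py b4
```

```text
23.3 [ 0.5858 -0.194   0.1442] [-8.4262 -0.323  19.0481] 0.43173923134107317 29.983912697061896 [-28.6083  35.8562  87.8106  -0.2015  56.3306   4.25  ]Traceback (most recent call last):
  File "meas.py", line 10, in <module>
    print(n,'bubble',s.min(),s.max(),(s.min()+s.max())/2,'dark cols(row108-124)',dark)
                     ~~~~~^^
    return umr_minimum(a, axis, None, out, keepdims, initial, where)
ValueError: zero-size array to reduction operation minimum which has no identity
```

View pics/b4.png

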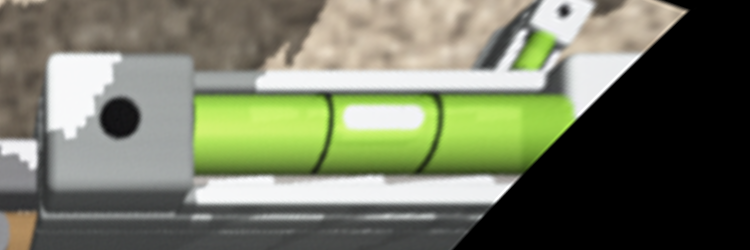

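Bubble columns are 343–424 (centre 383.5) and the lines are at 332 and 441 (mid 386.5). The bubble is within about 0.6 mm of centre and settled, with a 19 N press against the 8 N stop. Handing in.

```bash
python3 -c "
from h import *
print(workorder.hand_in())"
```

```text
the job is handed in; nothing more can be done
None
```

I handed the job in with the level left sitting on the front rail and the knob gripped and pressed at about 19 N (the foot's stop takes 8 N). The bubble read about 0.6 mm from the middle, within the 2.5 mm allowed; `hand_in` returned no verdict.

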